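# Run the practice beads out of the bead hopper

## Task

Stand the empty steel cup under the lip of the bead hopper's chute, then draw the hopper's slide gate out by its black handle as far as its end stop, so that all four wooden beads run down into the cup. Then stand the filled cup upright, wholly on the blue practice sheet, leaving the gate drawn out, and let go; leave the other things on the table where they are.

Things in the scene. Friction and masses are not known exactly. Their poses are not given: they have to be found in the camera images.
- dispenser: Bead hopper fixed to the table: white foot 110 x 110 mm, round clear funnel (80 mm across, rim 163 mm up) over a horizontal slide gate, below it an aluminium chute 50 mm wide sloping 14 degrees to an open lip. Origin on the table under the funnel's centre line; -x is the way the chute runs out, +y the way the gate is drawn out, z up. Turned by up to 0.3 rad.
- cup_spot (a point): The point on the table where the middle of the cup belongs, 112 mm from the hopper's origin along its -x. Here the chute's lip reaches 8 mm over the cup's rim. Beads come off the lip slowly (under 0.6 m/s).
- lip (a point): Middle of the chute's lip, on its upper surface, 60 mm above the table, 90 mm from the hopper's origin along its -x. Its underside is 56 mm above the table, 8 mm above the rim of a standing cup, so the cup goes in from in front of the lip, low over the table, not from straight above. The chute's side walls stand 12 mm above its floor.
- gate (a joint): How far the slide gate is drawn out, m: 0 shut (it starts within 4 mm of that), 0.060 at its end stop. It slides along the hopper's +y with about 2.5 N of friction and stays where it is left; beads begin to fall at about half way. At the stop it goes no farther.
- gate_grip (a point): Grip point on the gate's black upright handle: on its middle, 136 mm above the table, 12 mm below its top. Handle: 13 mm along the hopper's x, 26 mm along its y, from 112 to 148 mm above the table. It moves with the gate; shut, it is 85 mm from the hopper's origin along +y. The funnel's rim is 45 mm away from this point and 27 mm higher.
- cup_center (a point): Centre of the loose open steel cup, half-way up (24 mm above its foot), z along its axis. Cup: 60 mm across outside, 54 mm inside, 48 mm high, floor 4 mm thick, 90 g. It starts standing empty on the table.
- bead_1_center (a point): Centre of one of four equal loose wooden beads, balls 16 mm across, 10 g; all four start in the funnel on the gate.
- bead_2_center (a point): Centre of one of four equal loose wooden beads, balls 16 mm across, 10 g; all four start in the funnel on the gate.
- bead_3_center (a point): Centre of one of four equal loose wooden beads, balls 16 mm across, 10 g; all four start in the funnel on the gate.
- bead_4_center (a point): Centre of one of four equal loose wooden beads, balls 16 mm across, 10 g; all four start in the funnel on the gate.
- sheet_center (a point): Centre of the upper face of the blue practice sheet, a flat board 297 mm (its x) by 210 mm (its y) and 1.5 mm thick, fixed on the table; the small white dabs printed on it do not hinder a cup. z up.
- pigment_2: Bystander: black-lidded pigment jar, 32 mm across, 23 mm high, origin under its centre.
- nippers: Bystander: steel nippers lying flat, 50 x 113 x 10 mm, origin under the centre.
- soak_clip: Bystander: pink plastic soak clip, 16 x 54 x 17 mm, origin under its centre.
- cup: The same cup; origin under the centre of its foot.
Mind the look-alikes: they are no part of the job. What is shaped like the cup but purple or red is not meant.

How it is judged (in metres and radians):
On the way, in this order (a step that is already met when the one before it is completed fails the run):
1. the cup stands on the table under the chute's lip while the gate is still shut (horizontal distance between cup_center and cup_spot below 0.035 m and height (world z) of cup_center below 0.029 m and angle between cup_center's own z axis and vertical below 0.1 rad and value of joint gate below 0.012 m), for 0.2 s.
2. the gate is drawn out to its end stop and all four beads are in the cup under the lip (value of joint gate above 0.056 m and horizontal distance between cup_center and cup_spot below 0.035 m and height (world z) of cup_center below 0.029 m and angle between cup_center's own z axis and vertical below 0.1 rad and z of bead_1_center in the frame of cup_center between -0.024 and 0.02 m and horizontal distance between each of bead_1_center, bead_2_center, bead_3_center, bead_4_center and cup_center below 0.028 m and z of bead_2_center in the frame of cup_center between -0.024 and 0.02 m and z of bead_3_center in the frame of cup_center between -0.024 and 0.02 m and z of bead_4_center in the frame of cup_center between -0.024 and 0.02 m), for 0.2 s.
At the end, for the whole second after the job is handed in: The cup stands upright (within 0.1 rad) and at rest on the practice sheet, its middle at least 20 mm inside the sheet's edges; all four beads are inside it, below the rim; the gate is still within 4 mm of its end stop (value of joint gate above 0.056 m and angle between cup_center's own z axis and vertical below 0.1 rad and x of cup_center in the frame of sheet_center between -0.129 and 0.129 m and y of cup_center in the frame of sheet_center between -0.085 and 0.085 m and z of cup_center in the frame of sheet_center between 0.02 and 0.029 m and z of bead_1_center in the frame of cup_center between -0.024 and 0.02 m and horizontal distance between each of bead_1_center, bead_2_center, bead_3_center, bead_4_center and cup_center below 0.028 m and z of bead_2_center in the frame of cup_center between -0.024 and 0.02 m and z of bead_3_center in the frame of cup_center between -0.024 and 0.02 m and z of bead_4_center in the frame of cup_center between -0.024 and 0.02 m and linear speed of cup below 0.02 m/s); the robot touches nothing.
It fails at once if the pigment jar is shifted more than 30 mm (distance of pigment_2 from where it was at the start of the episode above 0.03 m).
It fails at once if the nippers is shifted more than 30 mm (distance of nippers from where it was at the start of the episode above 0.03 m).
It fails at once if the soak clip is shifted more than 30 mm (distance of soak_clip from where it was at the start of the episode above 0.03 m).
It also fails if it takes over 72 s, if anything falls off the work surface, if the arm or the gripper's body presses on something with over 40 N, if the wrist force passes 120 N, or if a joint passes its speed limit or range.

## Robot

A 7-joint arm with a two-finger parallel gripper is mounted at the origin on a cart in front of the work surface, level with it; the furniture and walls round the work are solid. World frame = base frame: x ahead of the robot, y to its left, z up, the work surface at z = 0. Lengths are in m, angles in degrees, forces in N, time in s.
With the tool pointing down it reaches from about 0.425 to 0.875 m from the base axis. Payload 9.9 kg.
Tool frame: the origin (TCP) lies on the centre line of the jaws, within the pads' length; the fingertips stand 11 mm ahead of it and the grasp point (between the pads) lies 8 mm behind it; x points along the fingers, y is the direction in which the jaws open and shut, and the axes are right-handed (so a half turn about x gives the same grasp; the last joint's range is limited). The gripper opens to 85 mm and grips with 20 to 120 N. Pads are 22 mm wide; open, the fingers measure 114 mm over their backs; the gripper's body (76 mm by 85 mm) begins 54 mm behind the grasp point. The pads swing forward as they close: fully open they stand 13 mm farther back than shut.
Start: joints at [62.349, 32.985, 1.427, 82.34, -0.859, 64.687, -3.237], TCP at [0.262, -0.622, 0.242] pointing down, gripper open.
Joint ranges: [-157.87, 157.87], [-19.46, 123.44], [-87.15, 90], [11.01, 140.99], [-62.26, 242.26], [9.8, 113.94], [-161.44, 161.44]. Speed limits (degrees/s): [127.2, 127.2, 172.46, 172.46, 180, 180, 180].

## Interface

Orientations are given as a 3x3 rotation matrix whose columns are the frame's x, y, z axes.
In Python, from bench import arm gives the robot as it stands. The module is installed in compiled form; this text tells all that it offers.
- The arm moves only by the shell command python3 -m creep 'ROWS'. ROWS is JSON, one flat list of numbers, 7 for each row, row after row: the closure, from 0 (fully open) to 1 (shut), then the shift along the tool's x, y, z in cm, then the turn, a rotation vector about the tool's x, y, z in degrees. A call has 1 to 5 rows; each row shifts and turns the pose as measured when the row begins, along the tool's axes as they then stand; what a row does not reach is not made up. A row lasts 1/10 s, in which the tool goes at most 50 mm and 8.59 degrees, less where a joint would pass 70% of its speed; a pose out of reach is approached as far as the arm can. A call is refused whole if a number of a shift passes 5 or a number of a turn 8.59, either way. A call with a gripper value outside its range is refused whole. The fingers move at their own pace and stop on an object; the grip force is fixed at half the most. Time passes only in rows, so rows that do not move let the fingers close. It gives the time, the measured TCP pose, the force and the opening at its end, in the units of the state.
- arm.read_state(): the state, without advancing time (a new reading comes with each control period).
- arm.read_camera(name): name is "scene" or "side" or "wrist"; returns (picture, depth): 420x560x3 uint8, blue, green, red; 420x560 float32, m along the optical axis (not along the pixel's ray), 0 where there is no reading.
- arm.camera_model(name): a dict with "fov_y" (degrees; the focal length in pixels is half the picture's height over the tangent of half this angle, whatever the lens; pixels are square), "cx", "cy" (the principal point, pixels), "eye" and "rotation" of the camera in the world; the wrist camera has in their place "T_tool_cam" (4x4, takes a point from camera to tool coordinates, whose origin is the TCP and whose axes are the tool frame's). Camera axes: x right, y up, looking along -z (the intrinsics and any distortion apply to the point x, -y, -z); pixel columns grow to the right and rows downward; lengths in m; the calibration is good to about 2 mm. A picture is of the moment at which its call begins: read the wrist's pose just before it. camera_model takes no time and is no camera call.
- arm.sign_off(): hands the job in, once; it reports no verdict.
The state is a dict: "time": time; "joints": joint angles; "joint_vel": joint speeds; "effort": joint torques, N m; "ee_pos": TCP position; "tcp_rot": TCP orientation; "wrist_force": force on the tool from outside, world axes, zero at the start; "wrist_torque": the same for the moment, N m; "opening": opening from 0.0 (shut) to 1.0 (fully open).
Only numpy, scipy, OpenCV 4.12 (cv2) and the standard library are available. Lean on these libraries where they do the work, as an engineer would, in place of code of your own. Each camera call takes 0.05 s, during which the arm holds its last target.

## Working session

There is one attempt and no reset: what is moved stays moved. The work goes in short steps, Python scripts to look and compute and a shell command to move; the robot and the scene stay as the last step left them, time stands still between calls to the robot, and variables do not carry over. Pictures are saved under pics/ and viewed, and the job is handed in when it is done.

```bash
mkdir -p pics
cat > look.py <<'E'
import cv2,sys,numpy as np
from bench import arm
tag=sys.argv[1]
for n in sys.argv[2:]:
    s=arm.read_state()
    im,d=arm.read_camera(n)
    cv2.imwrite(f'pics/{n}_{tag}.png',im); np.savez(f'pics/{n}_{tag}.npz',im=im,d=d,p=s['ee_pos'],R=s['tcp_rot'])
    print(n,arm.camera_model(n))
s=arm.read_state();print(s)
E
python3 look.py 0 scene side wrist
```

```text
scene {'fov_y': 52.81513693772815, 'cx': 278.9165211244914, 'cy': 207.06049423604057, 'eye': array([0.12112546, 0.53766931, 0.85140589]), 'rotation': array([[-0.77674218,  0.47099348, -0.41813482],
       [-0.62974697, -0.59081926,  0.50433259],
       [-0.00950474,  0.65505553,  0.75552095]])}
side {'fov_y': 44.299553258879136, 'cx': 281.33653617970447, 'cy': 216.45373150654333, 'eye': array([-0.05454428,  1.10471432,  0.68798586]), 'rotation': array([[-0.87730866,  0.18910226, -0.44110073],
       [-0.47958996, -0.37985522,  0.79101421],
       [-0.01797184,  0.9055111 ,  0.42394182]])}
wrist {'fov_y': 70.22353304311385, 'cx': 282.75982817060094, 'cy': 206.73548999807238, 'T_tool_cam': array([[ 1.40096790e-03,  2.63912923e-01, -9.64545492e-01,
        -1.32366139e-01],
       [ 9.99998990e-01, -5.99545469e-04,  1.28841895e-03,
         6.17261225e-04],
       [-2.38258468e-04, -9.64546323e-01, -2.63913496e-01,
        -6.60498456e-02],
       [ 0.00000000e+00,  0.00000000e+00,  0.00000000e+00,
         1.00000000e+00]])}
{'time': 0.15, 'joints': array([62.34893013, 33.0213449 ,  1.42424401, 82.37374685, -0.86129668,
       64.68623236, -3.23616434]), 'joint_vel': array([ 0.06893981, -0.07438654,  0.02826783, -0.13742343, -0.04086151,
       -0.00707445,  0.08663774]), 'effort': array([ 3.38875958e-03, -7.66262627e+01,  2.25266218e+00, -2.86183619e+01,
        1.54457381e-02,  9.89803055e-03,  6.91603736e-05]), 'ee_pos': array([ 0.26200626, -0.62173301,  0.24165385]), 'tcp_rot': array([[-5.10856496e-04,  3.88342097e-01, -9.21515141e-01],
       [ 1.12458937e-03, -9.21514455e-01, -3.88342432e-01],
       [-9.99999237e-01, -1.23471339e-03,  3.40362505e-05]]), 'wrist_force': array([ 0.1331911 , -0.93957078, -0.30248652]), 'wrist_torque': array([ 0.00292864,  0.02581893, -0.02460638]), 'opening': 1.0003315766762273}
```

View pics/scene_0.png

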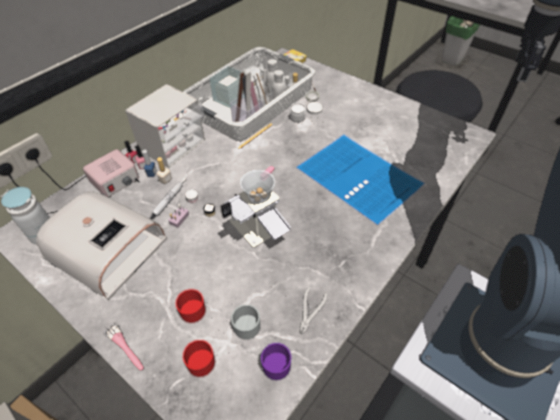

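View pics/side_0.png

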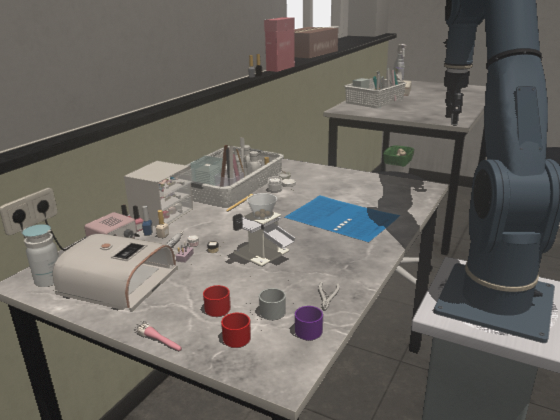

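View pics/wrist_0.png

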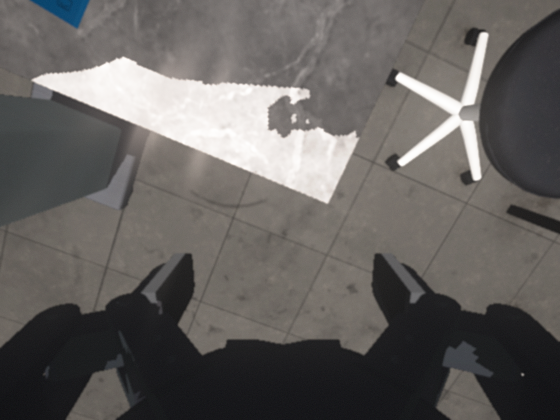

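The scene view shows the grey cup at about (245,322), with red and purple look-alikes around it. The hopper is at (257,195), the handle at (230,207), and the sheet at (362,178).

```bash
cat > h.py <<'E'
import numpy as np,cv2
from bench import arm
def load(n,tag):
    z=np.load(f'pics/{n}_{tag}.npz'); m=arm.camera_model(n)
    f=210/np.tan(np.radians(m['fov_y']/2))
    if 'eye' in m: E,R=m['eye'],m['rotation']
    else:
        T=m['T_tool_cam'];R=z['R']@T[:3,:3];E=z['p']+z['R']@T[:3,3]
    return z['im'],z['d'],f,m['cx'],m['cy'],E,R
def rays(L,uv):
    uv=np.atleast_2d(uv).astype(float);_,_,f,cx,cy,E,R=L
    v=np.c_[(uv[:,0]-cx)/f,-(uv[:,1]-cy)/f,-np.ones(len(uv))]
    return v@R.T
def plane(L,uv,z):
    r=rays(L,uv);E=L[5];return E+r*((z-E[2])/r[:,2])[:,None]
def cloud(L):
    d=L[1];v,u=np.mgrid[:420,:560];r=rays(L,np.c_[u.ravel(),v.ravel()])
    return (L[5]+r*d.ravel()[:,None]).reshape(420,560,3)
def proj(L,P):
    _,_,f,cx,cy,E,R=L;c=(np.atleast_2d(P)-E)@R
    return np.c_[cx+f*c[:,0]/-c[:,2],cy-f*c[:,1]/-c[:,2]]
def circ(p):
    A=np.c_[p,np.ones(len(p))];s=np.linalg.lstsq(A,(p**2).sum(1),rcond=None)[0]
    return s[:2]/2,np.sqrt(s[2]+(s[:2]**2).sum()/4)
E
python3 - <<'E'
from h import *
for n in ['scene','side']:
    L=load(n,'0');im=L[0];P=cloud(L)
    # table check
    print(n,'table z',[P[v,u].round(3) for u,v in ([(330,240),(60,380)] if n=='scene' else [(350,260),(150,320)])])
    hsv=cv2.cvtColor(im,cv2.COLOR_BGR2HSV)
    m=((hsv[...,0]>98)&(hsv[...,0]<115)&(hsv[...,1]>150)).astype(np.uint8)
    c=max(cv2.findContours(m,0,2)[0],key=cv2.contourArea);q=cv2.boxPoints(cv2.minAreaRect(c))
    ap=cv2.approxPolyDP(cv2.convexHull(c),6,True)[:,0];w=plane(L,ap,0.0015);print('sheet',w.round(3).tolist(),w.mean(0))
    # cup points by height
    r=(slice(300,345),slice(225,268)) if n=='scene' else (slice(283,325),slice(250,292))
    Q=P[r].reshape(-1,3);c=Q[(Q[:,2]>.040)&(Q[:,2]<.055)][:,:2];print('cup rim',circ(c),c.min(0),c.max(0),len(c))
    # hopper
    r=(slice(160,260),slice(205,300)) if n=='scene' else (slice(185,275),slice(220,305))
    Q=P[r].reshape(-1,3);k=im[r].reshape(-1,3)
    a=Q[(Q[:,2]>.155)&(Q[:,2]<.17)][:,:2];print('rim',circ(a),len(a),a.min(0),a.max(0))
    b=(Q[:,2]>.13)&(Q[:,2]<.155)&(k.max(1)<60);print('handle',Q[b].mean(0),Q[b].min(0),Q[b].max(0),b.sum())
    print(cv2.minAreaRect(Q[b&(Q[:,2]>.145)][:,:2].astype(np.float32)))
for n,b in [('scene',(190,150,310,270)),('side',(220,180,310,280))]:
    im=load(n,'0')[0][b[1]:b[3],b[0]:b[2]];cv2.imwrite(f'pics/crop_{n}.png',cv2.resize(im,None,fx=5,fy=5,interpolation=3))
E
```

```text
scene table z [array([ 0.425, -0.027, -0.002]), array([ 1.095,  0.636, -0.729])]
sheet [[0.645, -0.183, 0.001], [0.617, -0.383, 0.001], [0.336, -0.342, 0.001], [0.36, -0.145, 0.001]] [ 0.48970213 -0.26312275  0.0015    ]
cup rim (array([0.43186055, 0.27789477]), np.float64(0.028231410276049713)) [0.40225422 0.24779799] [0.46158624 0.30767433] 192
rim (array([0.58835307, 0.05127507]), np.float64(0.03702173687789561)) 236 [0.54884825 0.01066508] [0.62820366 0.09050369]
handle [0.60558505 0.13918315 0.14242545] [0.60108311 0.12941645 0.13137309] [0.61107889 0.14872749 0.14926736] 52
((0.606839120388031, 0.1379566341638565), (0.018253782764077187, 0.007168880198150873), 71.6993179321289)
side table z [array([ 0.367, -0.02 ,  0.001]), array([ 0.664,  0.425, -0.001])]
sheet [[0.648, -0.186, 0.001], [0.62, -0.38, 0.001], [0.449, -0.353, 0.001], [0.35, -0.248, 0.001], [0.371, -0.144, 0.001]] [ 0.48755358 -0.26200819  0.0015    ]
cup rim (array([0.4333188 , 0.28035247]), np.float64(0.02822043686674519)) [0.40317134 0.24929964] [0.46354511 0.311905  ] 209
rim (array([0.58960874, 0.05268604]), np.float64(0.03680673200832846)) 190 [0.54976491 0.00914948] [0.63081402 0.09391158]
handle [0.60883432 0.14507881 0.14172741] [0.60262739 0.1336456  0.13099852] [0.61369227 0.15330873 0.14872749] 27
((0.6063239574432373, 0.14259885251522064), (0.01661987230181694, 0.007164746522903442), 58.806190490722656)
```

View pics/crop_scene.png

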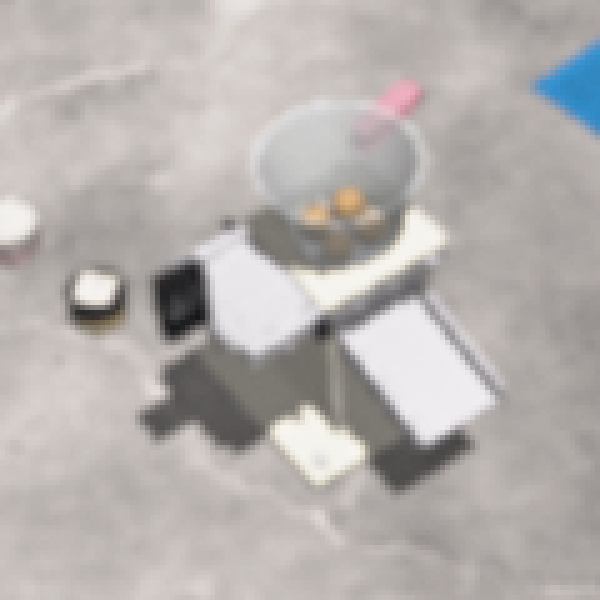

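View pics/crop_side.png

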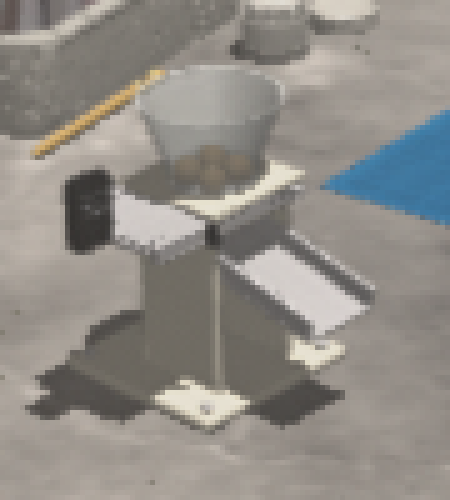

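Run:
```python
from h import *
S=load('scene','0');D=load('side','0')
o=np.array([.589,.052])
for yaw in [-.15,-.2,-.25]:
    ex=np.array([np.cos(yaw),np.sin(yaw)]);ey=np.array([-ex[1],ex[0]])
    pts=[]
    for x,y,z in [(-.09,.025,.06),(-.09,-.025,.06),(0,.085,.148),(-.055,.055,.004),(0,0,.163)]:
        p=o+ex*x+ey*y;pts.append([*p,z])
    print(yaw,proj(S,pts).round(1).tolist(),proj(D,pts).round(1).tolist())
def tri(a,b):
    ra,rb=rays(S,a)[0],rays(D,b)[0];A=np.c_[ra,-rb];t=np.linalg.lstsq(A,D[5]-S[5],rcond=None)[0]
    p,q=S[5]+ra*t[0],D[5]+rb*t[1];return (p+q)/2,np.linalg.norm(p-q)
print('lip near corner',plane(S,(276,239),.06),plane(D,(284,246.5),.06),tri((276,239),(284,246.5)))
print('handle mid', plane(S,(226,206),.148))
print('foot corner',plane(S,(254,246.5),.004),plane(D,(262,266),.004))
for nm,uv in dict(red1=(191,300),red2=(199,352),purple=(276,355)).items(): print(nm,plane(S,uv,.048))
for nm,uv in dict(jar=(209,208),nip1=(304,328),nip2=(325,292),nip3=(307,290),clip=(272,169)).items(): print(nm,plane(S,uv,.01))
```

```text
-0.15 [[275.5, 238.8], [291.1, 227.3], [227.5, 205.8], [257.1, 250.8], [256.5, 182.2]] [[284.5, 246.9], [296.0, 239.5], [240.6, 215.2], [267.1, 266.7], [262.0, 198.7]]
-0.2 [[273.7, 239.5], [290.1, 228.6], [226.4, 204.7], [255.5, 250.7], [256.5, 182.2]] [[283.0, 247.5], [295.3, 240.3], [239.3, 214.8], [265.6, 266.8], [262.0, 198.7]]
-0.25 [[271.9, 240.1], [288.9, 229.9], [225.3, 203.6], [254.0, 250.6], [256.5, 182.2]] [[281.5, 248.0], [294.6, 241.0], [238.2, 214.3], [264.1, 266.9], [262.0, 198.7]]
lip near corner [[0.50252861 0.08995104 0.06      ]] [[0.50598146 0.08870384 0.06      ]] (array([0.50320828, 0.0910538 , 0.0614283 ]), np.float64(0.0026847936349647704))
handle mid [[0.60381404 0.13861289 0.148     ]]
foot corner [[0.55723646 0.10970427 0.004     ]] [[0.55649991 0.11733871 0.004     ]]
red1 [[0.5473112  0.31963324 0.048     ]]
red2 [[0.45251052 0.38750616 0.048     ]]
purple [[0.33223935 0.29833886 0.048     ]]
jar [[0.72873363 0.09334796 0.01      ]]
nip1 [[0.33283082 0.20524598 0.01      ]]
nip2 [[0.34745369 0.10727607 0.01      ]]
nip3 [[0.38191385 0.12840893 0.01      ]]
clip [[ 0.69287932 -0.12346601  0.01      ]]
```

```bash
cat > plan.py <<'E'
# plan.py closure x y z yawdeg [maxcm]: suggests equal rows to reach TCP pos with tool down, tool y at yaw
import sys,numpy as np
from scipy.spatial.transform import Rotation as Ro
from bench import arm
a=list(map(float,sys.argv[1:]))
s=arm.read_state();p=s['ee_pos'];R=s['tcp_rot']
t=np.radians(a[4]);x=np.array([0,0,-1.]);y=np.array([np.cos(t),np.sin(t),0]);G=np.c_[x,y,np.cross(x,y)]
d=np.array(a[1:4])-p;rv=Ro.from_matrix(R.T@G).as_rotvec(degrees=True)
mx=a[5] if len(a)>5 else 4.5
n=max(1,int(np.ceil(max(np.linalg.norm(d)*100/mx,np.linalg.norm(rv)/8.4))))
print('t',s['time'],'pos',p.round(4),'yaw',np.degrees(np.arctan2(R[1,1],R[0,1])).round(2),'tilt',np.degrees(np.arccos(-R[2,0])).round(2),'F',s['wrist_force'].round(1),'open',round(s['opening'],3),'dist mm',(d*1000).round(1),'rot',rv.round(2),'n',n)
C=R
for i in range(n):
    sh=C.T@d*100/n; print([a[0]]+sh.round(2).tolist()+(rv/n).round(2).tolist())
    C=C@Ro.from_rotvec(rv/n,degrees=True).as_matrix()
E
python3 plan.py 0 0.5 -0.3 0.25 0
```

```text
t 0.15 pos [ 0.262  -0.6217  0.2417] yaw -67.15 tilt 0.07 F [ 0.1 -0.9 -0.3] open 1.0 dist mm [238.  321.7   8.3] rot [-6.715e+01 -4.000e-02  6.000e-02] n 9
[0.0, -0.09, -2.27, -3.83, -7.46, -0.0, 0.01]
[0.0, -0.09, -1.75, -4.09, -7.46, -0.0, 0.01]
[0.0, -0.09, -1.21, -4.28, -7.46, -0.0, 0.01]
[0.0, -0.09, -0.64, -4.4, -7.46, -0.0, 0.01]
[0.0, -0.09, -0.06, -4.45, -7.46, -0.0, 0.01]
[0.0, -0.09, 0.51, -4.42, -7.46, -0.0, 0.01]
[0.0, -0.09, 1.08, -4.31, -7.46, -0.0, 0.01]
[0.0, -0.09, 1.63, -4.14, -7.46, -0.0, 0.01]
[0.0, -0.09, 2.16, -3.89, -7.46, -0.0, 0.01]
```

```bash
python3 -m creep '[0,-0.1,-2.3,-3.8,-7.5,0,0, 0,-0.1,-1.8,-4.1,-7.5,0,0, 0,-0.1,-1.2,-4.3,-7.5,0,0, 0,-0.1,-0.6,-4.4,-7.5,0,0, 0,-0.1,0,-4.5,-7.5,0,0]'; python3 plan.py 0 0.5 -0.3 0.25 0
```

```text
time: 0.65
ee_pos: [0.391, -0.4417, 0.2437]
tcp_rot: [[-0.006, 0.874, -0.487], [-0.0, -0.487, -0.874], [-1.0, -0.005, 0.003]]
wrist_force: [0.5, -0.3, -0.2]
opening: 1.002
t 0.65 pos [ 0.391  -0.4417  0.2437] yaw -29.11 tilt 0.36 F [ 0.5 -0.3 -0.2] open 1.002 dist mm [109.  141.7   6.3] rot [-29.11   0.1    0.35] n 4
[0.0, -0.17, 0.66, -4.42, -7.28, 0.03, 0.09]
[0.0, -0.17, 1.21, -4.3, -7.28, 0.03, 0.09]
[0.0, -0.17, 1.75, -4.11, -7.28, 0.03, 0.09]
[0.0, -0.16, 2.25, -3.86, -7.28, 0.03, 0.09]
```

```bash
python3 -m creep '[0,-0.2,0.7,-4.4,-7.4,0,0, 0,-0.2,1.2,-4.3,-7.4,0,0, 0,-0.2,1.7,-4.1,-7.4,0,0, 0,-0.2,2.3,-3.9,-7.4,0,0, 0,0,3,-3.7,-7.4,0,0]' >/dev/null; python3 plan.py 0 0.45 0.27 0.25 81
```

```text
t 1.15 pos [ 0.5309 -0.2532  0.251 ] yaw 9.39 tilt 0.41 F [ 0.7 -1.1 -0.6] open 1.003 dist mm [-80.9 523.2  -1. ] rot [-71.61  -0.27   0.34] n 12
[0.0, 0.01, 0.05, -4.41, -5.97, -0.02, 0.03]
[0.0, 0.01, 0.5, -4.38, -5.97, -0.02, 0.03]
[0.0, 0.01, 0.96, -4.31, -5.97, -0.02, 0.03]
[0.0, 0.01, 1.4, -4.18, -5.97, -0.02, 0.03]
[0.0, 0.0, 1.83, -4.02, -5.97, -0.02, 0.03]
[0.0, 0.0, 2.24, -3.8, -5.97, -0.02, 0.03]
[0.0, 0.0, 2.62, -3.55, -5.97, -0.02, 0.03]
[0.0, 0.0, 2.97, -3.26, -5.97, -0.02, 0.03]
[0.0, 0.0, 3.3, -2.93, -5.97, -0.02, 0.03]
[0.0, 0.0, 3.58, -2.57, -5.97, -0.02, 0.03]
[0.0, 0.01, 3.83, -2.19, -5.97, -0.02, 0.03]
[0.0, 0.01, 4.04, -1.78, -5.97, -0.02, 0.03]
```

```bash
python3 -m creep '[0,0,0,-4.4,-6,0,0, 0,0,0.5,-4.4,-6,0,0, 0,0,1,-4.3,-6,0,0, 0,0,1.4,-4.2,-6,0,0, 0,0,1.8,-4,-6,0,0]' >/dev/null;  python3 look.py 1 wrist >/dev/null; python3 -m creep '[0,0,2.2,-3.8,-6,0,0, 0,0,2.6,-3.6,-6,0,0, 0,0,3,-3.3,-6,0,0, 0,0,3.3,-2.9,-6,0,0, 0,0,3.6,-2.6,-6,0,0]'; python3 plan.py 0 0.4325 0.279 0.20 81
```

```text
time: 2.2
ee_pos: [0.4496, 0.1973, 0.2512]
tcp_rot: [[-0.004, 0.304, 0.953], [0.002, 0.953, -0.304], [-1.0, 0.001, -0.005]]
wrist_force: [1.6, 0.8, -0.2]
opening: 1.002
t 2.2 pos [0.4496 0.1973 0.2512] yaw 72.32 tilt 0.28 F [ 1.6  0.8 -0.2] open 1.002 dist mm [-17.1  81.7 -51.2] rot [-8.68 -0.27 -0.07] n 3
[0.0, 1.72, 2.42, -1.36, -2.89, -0.09, -0.02]
[0.0, 1.71, 2.49, -1.24, -2.89, -0.09, -0.02]
[0.0, 1.71, 2.55, -1.12, -2.89, -0.09, -0.02]
```

View pics/wrist_1.png

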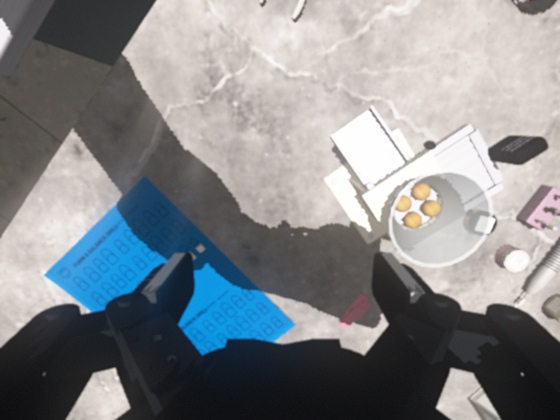

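Run:
```python
from h import *
L=load('wrist','1');im=L[0];P=cloud(L)
cv2.imwrite('pics/crop_w1.png',cv2.resize(im[80:280,320:560],None,fx=3.3,fy=3,interpolation=3)[:600,:800])
Q=P[160:275,380:505].reshape(-1,3);a=Q[(Q[:,2]>.157)&(Q[:,2]<.168)][:,:2];print('rim',circ(a),len(a),(a.min(0)+a.max(0))/2)
k=im[120:175,480:555].reshape(-1,3);Q=P[120:175,480:555].reshape(-1,3);b=(Q[:,2]>.142)&(Q[:,2]<.153)&(k.max(1)<70)
r=cv2.minAreaRect(Q[b][:,:2].astype(np.float32));print('handle top',r,b.sum(),np.median(Q[b],0))
for z in (.06,.072):print(plane(L,[(332,138),(372,107)],z))
# chute cloud
M=(P[...,2]>.05)&(P[...,2]<.09);M[:,:320]=0;M[:100]=0;M[190:]=0;M[:,415:]=0
q=P[M];print(len(q));print(cv2.minAreaRect(q[:,:2].astype(np.float32)))
```

```text
rim (array([0.58756631, 0.05006179]), np.float64(0.036987561923944694)) 2333 [0.58876622 0.05036265]
handle top ((0.607928454875946, 0.1346234828233719), (0.02421790175139904, 0.011224212124943733), 76.20561218261719) 250 [0.60827317 0.13918386 0.14825282]
[[0.4988476  0.04839631 0.06      ]
 [0.5085569  0.09781244 0.06      ]]
[[0.49711435 0.04748332 0.072     ]
 [0.50646241 0.09506092 0.072     ]]
3446
((0.530659556388855, 0.062181100249290466), (0.05971227586269379, 0.06978242099285126), 79.804443359375)
```

View pics/crop_w1.png

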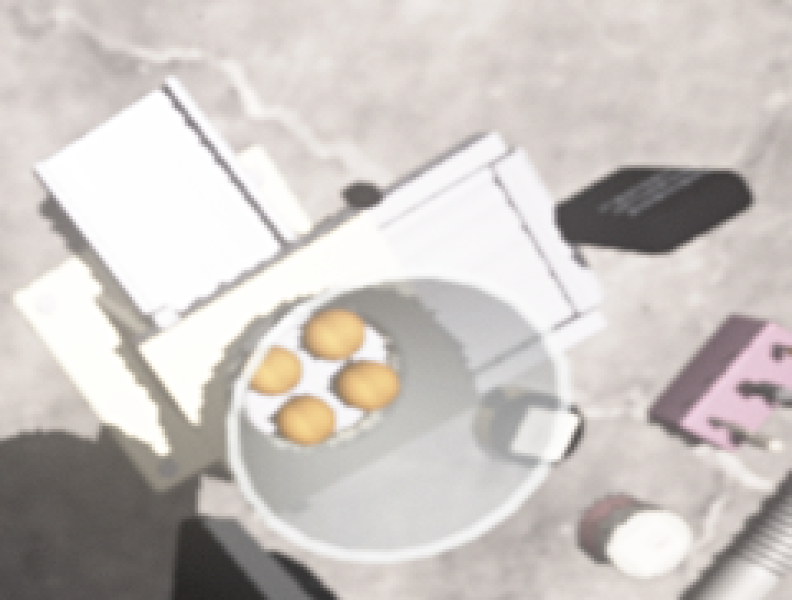

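```bash
python3 -m creep '[0,1.7,2.4,-1.4,-2.9,0,0, 0,1.7,2.5,-1.2,-2.9,0,0, 0,1.7,2.5,-1.1,-2.9,0,0]' >/dev/null; python3 look.py 2 wrist >/dev/null; python3 plan.py 0 0.4325 0.279 0.20 81
```

```text
t 2.55 pos [0.4292 0.289  0.1993] yaw 82.03 tilt 0.49 F [-2.3  3.1 -0.8] open 0.998 dist mm [  3.3 -10.    0.7] rot [ 1.03 -0.24 -0.43] n 1
[0.0, -0.08, -0.94, 0.46, 1.03, -0.24, -0.43]
```

View pics/wrist_2.png

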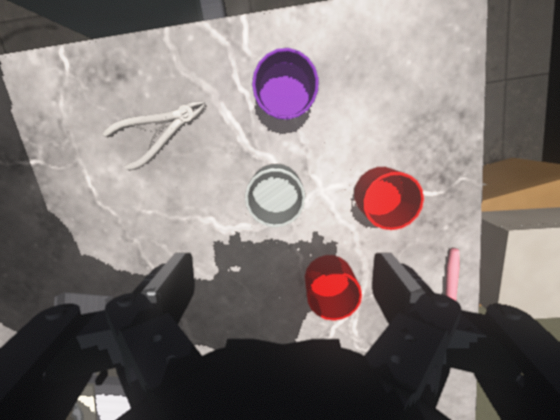

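```bash
python3 - <<'E'
from h import *
L=load('wrist','2');P=cloud(L)[160:228,240:310].reshape(-1,3)
a=P[(P[:,2]>.043)&(P[:,2]<.053)][:,:2];print(circ(a),a.min(0),a.max(0),len(a))
E
python3 plan.py 0 0.4325 0.279 0.03 79
```

```text
(array([0.43187731, 0.27707387]), np.float64(0.028060038757159327)) [0.40262759 0.24721284] [0.46182178 0.306425  ] 658
t 2.55 pos [0.4292 0.289  0.1993] yaw 82.03 tilt 0.49 F [-2.3  3.1 -0.8] open 0.998 dist mm [   3.3  -10.  -169.3] rot [ 3.03 -0.25 -0.42] n 4
[0.0, 4.23, -0.27, 0.13, 0.76, -0.06, -0.11]
[0.0, 4.23, -0.26, 0.13, 0.76, -0.06, -0.11]
[0.0, 4.23, -0.25, 0.13, 0.76, -0.06, -0.11]
[0.0, 4.23, -0.24, 0.13, 0.76, -0.06, -0.11]
```

```bash
python3 -m creep '[0,3,-1,0.4,1.5,0,0, 0,4,0,0,1.5,0,0, 0,4,0,0,0,0,-0.4]' >/dev/null; python3 plan.py 0 0.432 0.278 0.03 79
```

```text
t 2.85 pos [0.4334 0.2832 0.0895] yaw 79.03 tilt 0.4 F [ 1.7 -0.1 -0.6] open 0.997 dist mm [ -1.4  -5.2 -59.5] rot [ 0.03  0.01 -0.4 ] n 2
[0.0, 2.97, -0.29, -0.02, 0.02, 0.0, -0.2]
[0.0, 2.98, -0.28, -0.02, 0.02, 0.0, -0.2]
```

```bash
python3 -m creep '[0,1.5,-0.5,0,0,0,-0.4, 0,2,-0.1,0,0,0,0, 0,2.3,0,0,0,0,0]' >/dev/null; python3 plan.py 0 0.432 0.278 0.03 79;python3 look.py 3 wrist >/dev/null
```

```text
t 3.15 pos [0.4314 0.2751 0.0264] yaw 78.91 tilt 0.3 F [0.4 0.5 0.8] open 0.998 dist mm [0.6 2.9 3.6] rot [-0.09 -0.18  0.24] n 1
[0.0, -0.36, 0.29, 0.01, -0.09, -0.18, 0.24]
```

View pics/wrist_3.png

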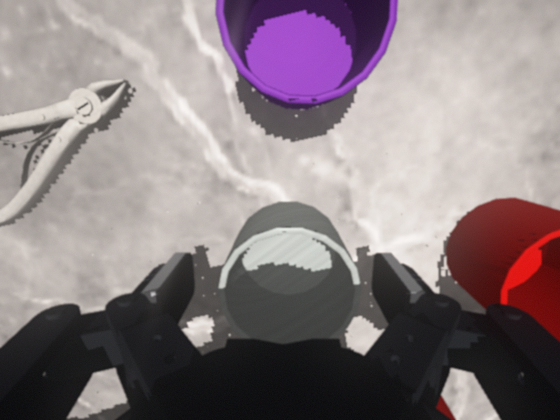

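The cup is centred between the pads, so I'm closing.

```bash
python3 -m creep '[0.2,-0.4,0.3,0,0,0,0, 1,0,0,0,0,0,0, 1,0,0,0,0,0,0, 1,0,0,0,0,0,0, 1,0,0,0,0,0,0]';python3 -m creep '[1,0,0,0,0,0,0, 1,0,0,0,0,0,0, 1,-2.5,0,0,0,0,0, 1,-3,0,0,0,0,0]'; python3 plan.py 1 0.435 0.085 0.07 79
```

```text
time: 3.7
ee_pos: [0.4323, 0.2781, 0.0311]
tcp_rot: [[-0.005, 0.194, 0.981], [-0.004, 0.981, -0.194], [-1.0, -0.005, -0.004]]
wrist_force: [-0.6, -1.0, -0.5]
opening: 0.693
time: 4.1
ee_pos: [0.4313, 0.2769, 0.0852]
tcp_rot: [[-0.009, 0.194, 0.981], [-0.007, 0.981, -0.194], [-1.0, -0.009, -0.008]]
wrist_force: [0.3, -0.1, -0.4]
opening: 0.692
t 4.1 pos [0.4313 0.2769 0.0852] yaw 78.83 tilt 0.67 F [ 0.3 -0.1 -0.4] open 0.692 dist mm [   3.7 -191.9  -15.2] rot [-0.17 -0.44  0.5 ] n 5
[1.0, 0.33, -3.75, 0.82, -0.03, -0.09, 0.1]
[1.0, 0.33, -3.75, 0.82, -0.03, -0.09, 0.1]
[1.0, 0.32, -3.75, 0.81, -0.03, -0.09, 0.1]
[1.0, 0.32, -3.75, 0.81, -0.03, -0.09, 0.1]
[1.0, 0.31, -3.75, 0.81, -0.03, -0.09, 0.1]
```

```bash
python3 -m creep '[1,0.2,-3.8,0.8,0,-0.2,0.3, 1,0.2,-3.8,0.8,0,-0.2,0.2, 1,0.2,-3.8,0.8,0,0,0, 1,0.2,-3.7,0.8,0,0,0, 1,0.2,-3.3,0.8,0,0,0]' >/dev/null; python3 plan.py 1 0.435 0.085 0.04 79;python3 look.py 4 wrist side>/dev/null
```

```text
t 4.6 pos [0.4372 0.091  0.0789] yaw 79.33 tilt 0.7 F [ 0.8 -0.5 -0.8] open 0.689 dist mm [ -2.2  -6.  -38.9] rot [ 0.32  0.34 -0.62] n 1
[1.0, 3.88, -0.67, -0.13, 0.32, 0.34, -0.62]
```

View pics/wrist_4.png

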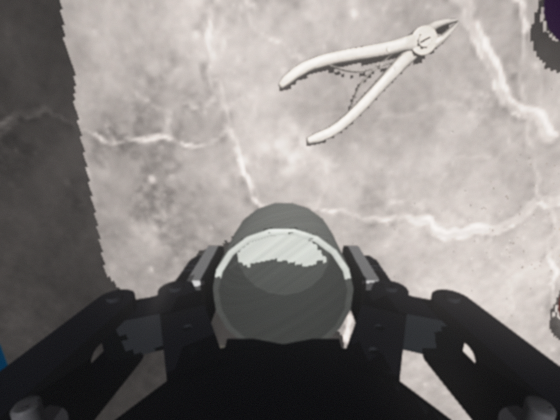

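View pics/side_4.png

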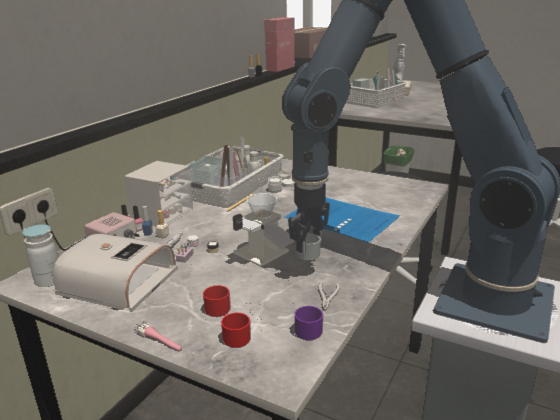

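The cup is held and upright in front of the chute. Next I lower it and slide it in.

```bash
python3 -m creep '[1,2,-0.4,-0.1,0.3,0.3,-0.6, 1,2,-0.2,0,0,0,0, 1,0.4,0,0,0,0,0]' >/dev/null; python3 plan.py 1 0.480 0.075 0.0325 79
```

```text
t 5.0 pos [0.4361 0.0807 0.0341] yaw 78.41 tilt 0.17 F [-0.3  0.3  0.2] open 0.688 dist mm [43.9 -5.7 -1.6] rot [-0.59  0.1   0.14] n 1
[1.0, 0.17, 0.32, 4.42, -0.59, 0.1, 0.14]
```

```bash
python3 -m creep '[1,0.1,0.2,1.2,-0.4,0,0, 1,0.1,0.1,1.2,0,0,0, 1,0,0,1.2,0,0,0, 1,0,0,0.8,0,0,0]' >/dev/null; python3 plan.py 1 0.480 0.075 0.0315 79; python3 look.py 5 wrist scene>/dev/null
```

```text
t 5.4 pos [0.484  0.0773 0.0338] yaw 79.05 tilt 0.17 F [-0.3  0.6  0.5] open 0.693 dist mm [-4.  -2.3 -2.3] rot [0.05 0.15 0.06] n 1
[1.0, 0.23, -0.3, -0.35, 0.05, 0.15, 0.06]
```

View pics/wrist_5.png

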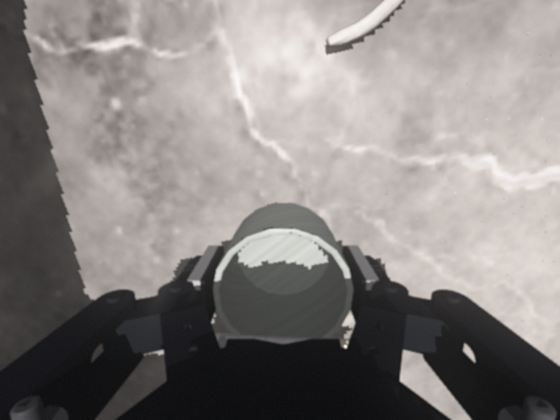

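View pics/scene_5.png

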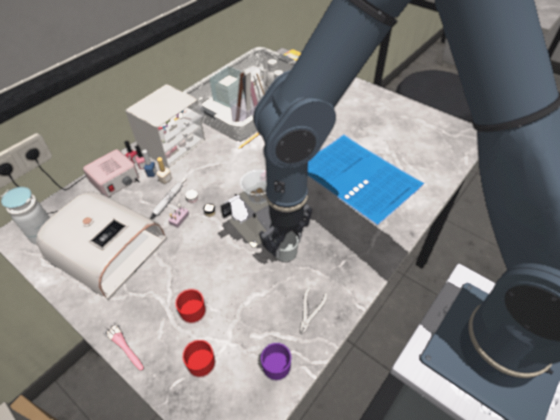

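```bash
python3 -m creep '[1,0.2,-0.2,-0.2,0,0,0, 1,0.1,0,0,0,0,0, 0.4,0,0,0,0,0,0, 0.1,0,0,0,0,0,0, 0,0,0,0,0,0,0]'; python3 -m creep '[0,0,0,0,0,0,0, 0,-2,0,-1,0,0,0, 0,-4,0,-1,0,0,0, 0,-4,0,-2,0,0,0, 0,-4,0,-2,0,0,0]'; python3 look.py 6 wrist side scene>/dev/null
```

```text
time: 6.0
ee_pos: [0.4801, 0.0754, 0.0309]
tcp_rot: [[0.002, 0.19, 0.982], [-0.002, 0.982, -0.19], [-1.0, -0.001, 0.002]]
wrist_force: [-0.8, 0.2, 0.4]
opening: 0.991
time: 6.5
ee_pos: [0.4184, 0.0873, 0.1707]
tcp_rot: [[-0.007, 0.19, 0.982], [-0.002, 0.982, -0.19], [-1.0, -0.003, -0.006]]
wrist_force: [1.1, -0.7, 0.8]
opening: 0.997
```

View pics/wrist_6.png

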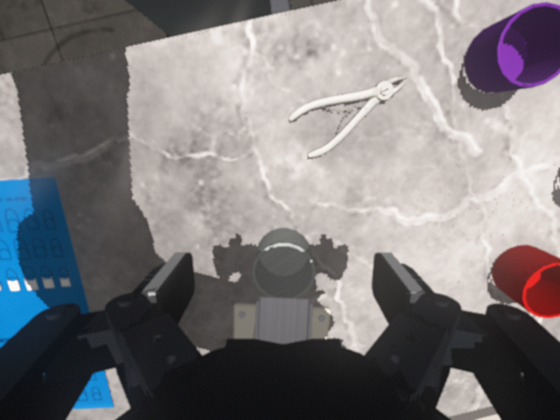

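View pics/side_6.png

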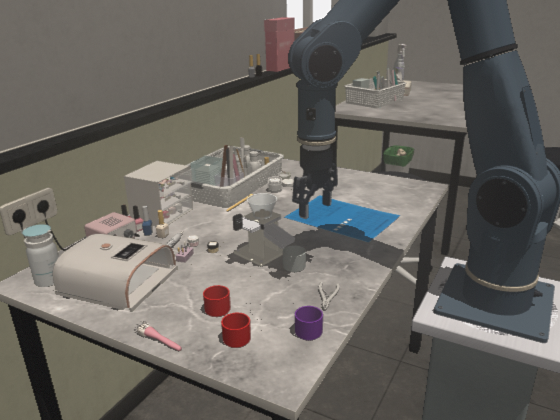

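The cup stands upright under the lip, at wrist pixel (285,262). Its sideways centre matches the chute's, which spans columns 258–315. I'll measure the lip overlap and the handle.

```bash
python3 - <<'E'
from h import *
L=load('wrist','6');P=cloud(L)[225:345,225:345].reshape(-1,3)
a=P[(P[:,2]>.045)&(P[:,2]<.051)];print(len(a),a.min(0),a.max(0))
print('cup',circ(a[:,:2]))
print('lip',plane(L,[(258,297),(315,297)],.06))
P=P[(P[:,2]>.056)&(P[:,2]<.1)]; print(len(P),cv2.minAreaRect(P[:,:2].astype(np.float32)),P.min(0),P.max(0))
for n in('scene','side'):
    L=load(n,'6');P=cloud(L);im=L[0]
    b=(P[...,2]>.125)&(P[...,2]<.152)&(im.max(2)<60)&(abs(P[...,0]-.607)<.03)&(abs(P[...,1]-.14)<.03)
    print(n,b.sum(),P[b].mean(0),P[b].min(0),P[b].max(0))
    r=(P[...,2]>.043)&(P[...,2]<.052)&(np.hypot(P[...,0]-.48,P[...,1]-.075)<.04);print(circ(P[r][:,:2]),r.sum())
E
python3 plan.py 0 0.607 0.139 0.24 -11
```

```text
653 [0.45228118 0.04467414 0.045018  ] [0.51073599 0.10382563 0.05073281]
cup (array([0.48143265, 0.07444785]), np.float64(0.02807101337674713))
lip [[0.49680149 0.04803248 0.06      ]
 [0.50668514 0.0994301  0.06      ]]
2482 ((0.5202421545982361, 0.06657619029283524), (0.050072524696588516, 0.04491506144404411), 75.5522689819336) [0.49253428 0.04000966 0.05786355] [0.54241324 0.09583711 0.08050182]
scene 59 [0.60559877 0.13911446 0.14042777] [0.60149129 0.12950073 0.12508396] [0.6116985  0.14863575 0.1495341 ]
(array([0.48195465, 0.07559951]), np.float64(0.028050455638695612)) 86
side 30 [0.60851956 0.14572385 0.13856429] [0.60367469 0.13219446 0.1254673 ] [0.61414713 0.1538818  0.14895771]
(array([0.48311014, 0.07748433]), np.float64(0.02840533880635656)) 111
t 6.65 pos [0.42   0.0875 0.1718] yaw 79.05 tilt 0.13 F [ 0.5 -0.7  0.3] open 0.999 dist mm [187.   51.5  68.2] rot [9.005e+01 9.000e-02 1.200e-01] n 11
[0.0, -0.62, 0.78, 1.58, 8.19, 0.01, 0.01]
[0.0, -0.62, 1.0, 1.45, 8.19, 0.01, 0.01]
[0.0, -0.62, 1.2, 1.3, 8.19, 0.01, 0.01]
[0.0, -0.62, 1.37, 1.11, 8.19, 0.01, 0.01]
[0.0, -0.62, 1.51, 0.91, 8.19, 0.01, 0.01]
[0.0, -0.62, 1.63, 0.68, 8.19, 0.01, 0.01]
[0.0, -0.62, 1.71, 0.44, 8.19, 0.01, 0.01]
[0.0, -0.62, 1.75, 0.19, 8.19, 0.01, 0.01]
[0.0, -0.62, 1.76, -0.06, 8.19, 0.01, 0.01]
[0.0, -0.62, 1.74, -0.31, 8.19, 0.01, 0.01]
[0.0, -0.62, 1.68, -0.55, 8.19, 0.01, 0.01]
```

```bash
python3 -m creep '[0,-4,0,0,8,0,0, 0,-4,0,0,8,0,0, 0,0,1.4,2,8,0,0, 0,0,1.8,1.6,8,0,0, 0,0,2,1.3,8,0,0]' >/dev/null; python3 plan.py 0 0.607 0.139 0.24 -11
```

```text
t 7.15 pos [0.4918 0.0978 0.2512] yaw 37.48 tilt 0.45 F [-0.2  0.7  0.2] open 0.996 dist mm [115.2  41.2 -11.2] rot [48.48  0.29  0.36] n 6
[0.0, 0.17, 1.94, 0.62, 8.08, 0.05, 0.06]
[0.0, 0.18, 2.01, 0.34, 8.08, 0.05, 0.06]
[0.0, 0.18, 2.04, 0.06, 8.08, 0.05, 0.06]
[0.0, 0.18, 2.03, -0.23, 8.08, 0.05, 0.06]
[0.0, 0.18, 1.97, -0.51, 8.08, 0.05, 0.06]
[0.0, 0.18, 1.88, -0.78, 8.08, 0.05, 0.06]
```

```bash
python3 -m creep '[0,0,1.9,0.6,8.1,0,0, 0,0,2,0.4,8.1,0,0, 0,0,2,0.1,8.1,0,0, 0,0,2,-0.2,8.1,0,0, 0,0,2,-0.5,8.1,0,0]' >/dev/null; python3 plan.py 0 0.607 0.139 0.24 -11
```

```text
t 7.65 pos [0.5933 0.127  0.2422] yaw -4.97 tilt 1.03 F [ 0.5 -0.8  0.8] open 1.007 dist mm [13.7 12.  -2.2] rot [6.03 0.85 0.58] n 1
[0.0, 0.19, 1.26, -1.32, 6.03, 0.85, 0.58]
```

```bash
python3 -m creep '[0,0.2,1.3,-1.3,6,0.8,0.6, 0,0,0,0,0,0,0]' >/dev/null; python3 plan.py 0 0.607 0.139 0.128 -11; python3 look.py 7 wrist side>/dev/null
```

```text
t 7.85 pos [0.6099 0.1391 0.2356] yaw -11.48 tilt 0.22 F [ 0.6  0.5 -0.9] open 1.001 dist mm [-2.900e+00 -1.000e-01 -1.076e+02] rot [-0.48  0.2   0.1 ] n 3
[0.0, 3.59, -0.09, 0.01, -0.16, 0.07, 0.03]
[0.0, 3.59, -0.09, 0.01, -0.16, 0.07, 0.03]
[0.0, 3.59, -0.09, 0.02, -0.16, 0.07, 0.03]
```

View pics/wrist_7.png

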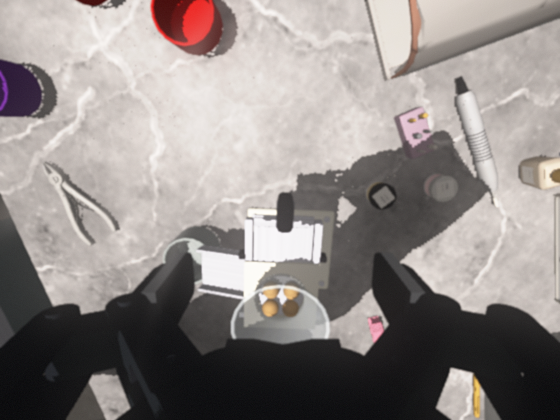

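Run:
```python
from h import *
L=load('wrist','7');P=cloud(L);im=L[0]
b=(P[...,2]>.142)&(P[...,2]<.153);b[:180]=0;b[240:]=0;b[:,:265]=0;b[:,310:]=0;b&=im.max(2)<90
q=P[b];print(len(q),cv2.minAreaRect(q[:,:2].astype(np.float32)),q.mean(0),q.min(0),q.max(0))
```

```text
461 ((0.6107068657875061, 0.13659359514713287), (0.024311166256666183, 0.01260228082537651), 78.13578033447266) [0.61070015 0.13771631 0.14764535] [0.60294489 0.1243665  0.14205911] [0.6183619  0.14903728 0.15005828]
```

```bash
python3 -m creep '[0,3.5,0,0,-0.5,0,0, 0,3.5,0,0,0,0,0, 0,2.5,0,0,0,0,0, 0,0.5,0,0,0,0,0]'; python3 plan.py 0 0.610 0.138 0.129 -11.5
```

```text
time: 8.35
ee_pos: [0.6072, 0.134, 0.134]
tcp_rot: [[-0.002, 0.984, -0.177], [-0.007, -0.177, -0.984], [-1.0, -0.001, 0.008]]
wrist_force: [-0.2, 1.1, -0.3]
opening: 1.002
t 8.35 pos [0.6072 0.134  0.134 ] yaw -10.21 tilt 0.44 F [-0.2  1.1 -0.3] open 1.002 dist mm [ 2.8  4.  -5. ] rot [1.29 0.44 0.05] n 1
[0.0, 0.5, 0.21, -0.44, 1.29, 0.44, 0.05]
```

```bash
python3 -m creep '[0,0.5,0.3,-0.4,1.3,0.4,0, 0,0,0,0,0,0,0, 0.5,0,0,0,0,0,0]' > /dev/null;python3 plan.py 0 0.610 0.138 0.129 -11.5; python3 -m creep '[1,0,0,0,0,0,0, 1,0,0,0,0,0,0, 1,0,0,0,0,0,0, 1,0,0,0,0,0,0, 1,0,0,0,0,0,0]'; python3 look.py 8 wrist>/dev/null
```

```text
t 8.65 pos [0.6112 0.1367 0.1302] yaw -11.53 tilt 0.03 F [ 0.5 -0.6 -0.4] open 0.861 dist mm [-1.2  1.3 -1.2] rot [-0.03  0.03  0.02] n 1
[0.0, 0.12, -0.15, -0.1, -0.03, 0.03, 0.02]
time: 9.15
ee_pos: [0.611, 0.1376, 0.1335]
tcp_rot: [[0.001, 0.98, -0.2], [0.001, -0.2, -0.98], [-1.0, 0.001, -0.001]]
wrist_force: [-1.0, -0.5, -0.5]
opening: 0.14
```

View pics/wrist_8.png

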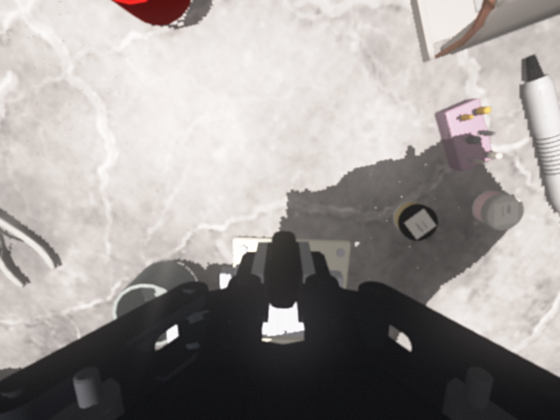

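Handle gripped at 12 mm opening. Drawing along tool −z.

```bash
python3 -m creep '[1,0,0,-1,0,0,0, 1,0,0,-1.2,0,0,0, 1,0,0,-1.2,0,0,0, 1,0,0,-1,0,0,0]';python3 plan.py 1 0.623 0.196 0.1335 -11.5
```

```text
time: 9.6
ee_pos: [0.6211, 0.1785, 0.1334]
tcp_rot: [[0.001, 0.978, -0.207], [-0.003, -0.207, -0.978], [-1.0, 0.002, 0.003]]
wrist_force: [-0.3, -2.4, 1.0]
opening: 0.142
t 9.6 pos [0.6211 0.1785 0.1334] yaw -11.92 tilt 0.21 F [-0.3 -2.4  1. ] open 0.142 dist mm [ 1.9 17.5  0.1] rot [-0.42  0.18 -0.11] n 1
[1.0, -0.01, -0.18, -1.75, -0.42, 0.18, -0.11]
```

```bash
python3 -m creep '[1,0,0,-0.9,0,0,0, 1,0,0,-0.6,0,0,0, 1,0,0,-0.4,0,0,0, 1,0,0,-0.3,0,0,0]';python3 plan.py 1 0.623 0.196 0.1335 -11.5
```

```text
time: 10.0
ee_pos: [0.6248, 0.1928, 0.1331]
tcp_rot: [[-0.005, 0.978, -0.211], [-0.02, -0.211, -0.977], [-1.0, -0.0, 0.02]]
wrist_force: [-6.1, -11.7, 9.0]
opening: 0.142
t 10.0 pos [0.6248 0.1928 0.1331] yaw -12.16 tilt 1.17 F [ -6.1 -11.7   9. ] open 0.142 dist mm [-1.8  3.2  0.4] rot [-0.66  1.17  0.02] n 1
[1.0, -0.04, -0.24, -0.27, -0.66, 1.17, 0.02]
```

```bash
python3 -m creep '[1,0,-0.1,-0.3,0,0.5,0, 1,0,0,-0.2,0,0,0]';python3 plan.py 1 0.623 0.196 0.1335 -11.5; python3 look.py 9 wrist side scene >/dev/null
```

```text
time: 10.2
ee_pos: [0.6247, 0.1926, 0.1332]
tcp_rot: [[-0.005, 0.977, -0.214], [-0.02, -0.214, -0.977], [-1.0, -0.0, 0.02]]
wrist_force: [-5.9, -8.5, 4.9]
opening: 0.143
t 10.2 pos [0.6247 0.1926 0.1332] yaw -12.35 tilt 1.16 F [-5.9 -8.5  4.9] open 0.143 dist mm [-1.7  3.4  0.3] rot [-0.85  1.16  0.03] n 1
[1.0, -0.04, -0.23, -0.3, -0.85, 1.16, 0.03]
```

View pics/wrist_9.png

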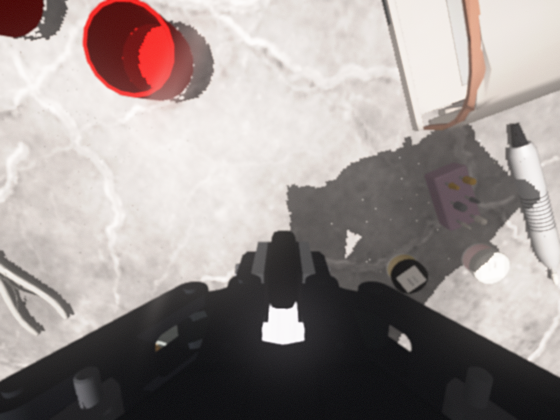

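View pics/side_9.png

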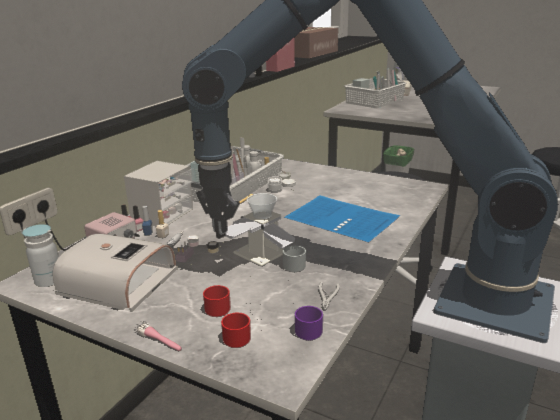

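```bash
python3 -m creep '[1,0,-0.1,-0.6,-0.5,0.8,0]';python3 plan.py 1 0.623 0.196 0.1335 -11.5
python3 - <<'E'
from h import *
for n in('scene','side'):
    im=load(n,'9')[0]; b=(190,150,310,270) if n=='scene' else (220,180,310,280)
    cv2.imwrite(f'pics/crop9_{n}.png',cv2.resize(im[b[1]:b[3],b[0]:b[2]],None,fx=5,fy=5,interpolation=3))
E
```

```text
time: 10.45
ee_pos: [0.6246, 0.1929, 0.1329]
tcp_rot: [[-0.005, 0.978, -0.209], [-0.015, -0.209, -0.978], [-1.0, -0.001, 0.016]]
wrist_force: [-5.8, -27.6, 15.8]
opening: 0.143
t 10.45 pos [0.6246 0.1929 0.1329] yaw -12.05 tilt 0.91 F [ -5.8 -27.6  15.8] open 0.143 dist mm [-1.6  3.1  0.6] rot [-0.55  0.9   0.08] n 1
[1.0, -0.07, -0.22, -0.27, -0.55, 0.9, 0.08]
```

View pics/crop9_side.png

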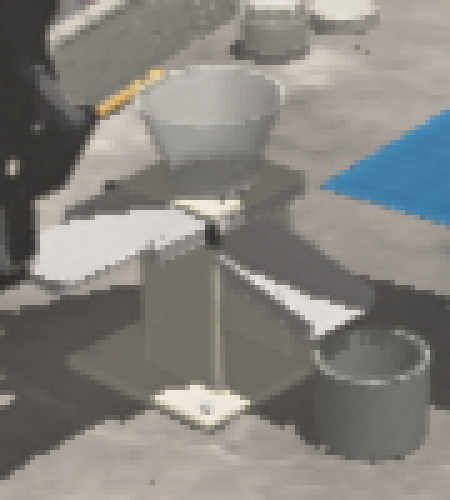

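View pics/crop9_scene.png

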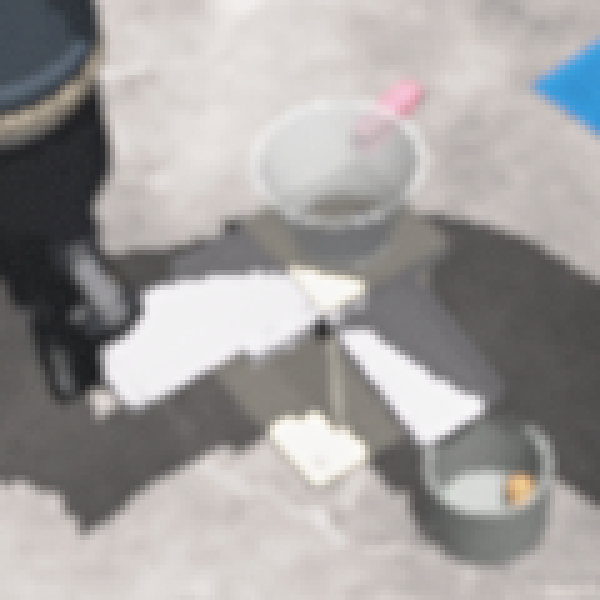

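The gate is at its end stop, since a 28 N pull no longer moves it. The funnel is empty and at least one bead is visible in the cup. Releasing the handle, then going over the cup to check.

```bash
python3 -m creep '[0.7,0,0,0,0,0,0, 0.5,0,0,0,0,0,0, 0.2,0,0,0,0,0,0, 0,0,0,0,0,0,0, 0,-2,0,0,0,0,0]'; python3 -m creep '[0,-4,0,0,0,0,0, 0,-4,0,0,0,0,0, 0,-3,0,0,0,0,0]';python3 plan.py 0 0.44 0.085 0.25 79; python3 look.py 10 wrist side scene >/dev/null;  python3 - <<'E'
from h import *
L=load('scene','10');P=cloud(L);im=L[0]
cv2.imwrite('pics/crop10.png',cv2.resize(im[130:290,180:330],None,fx=3.75,fy=3.75,interpolation=3))
for n in('scene','side','wrist'):
    L=load(n,'10');P=cloud(L);im=L[0]
    b=(P[...,2]>.135)&(P[...,2]<.153)&(im.max(2)<70)&(abs(P[...,0]-.622)<.03)&(abs(P[...,1]-.196)<.035)
    if b.sum():print(n,b.sum(),P[b].mean(0),cv2.minAreaRect(P[b][:,:2].astype(np.float32)))
E
```

```text
time: 10.95
ee_pos: [0.623, 0.1963, 0.1505]
tcp_rot: [[-0.008, 0.979, -0.203], [-0.014, -0.203, -0.979], [-1.0, -0.005, 0.016]]
wrist_force: [0.7, 0.4, 1.0]
opening: 0.957
time: 11.25
ee_pos: [0.6221, 0.2005, 0.2611]
tcp_rot: [[-0.014, 0.98, -0.198], [-0.013, -0.198, -0.98], [-1.0, -0.011, 0.016]]
wrist_force: [0.0, 0.1, -0.2]
opening: 1.002
t 11.25 pos [0.6221 0.2005 0.2611] yaw -11.45 tilt 1.12 F [ 0.   0.1 -0.2] open 1.002 dist mm [-182.1 -115.5  -11.1] rot [-90.44   0.2    1.23] n 11
[0.0, 0.14, -1.41, 1.36, -8.22, 0.02, 0.11]
[0.0, 0.14, -1.59, 1.14, -8.22, 0.02, 0.11]
[0.0, 0.13, -1.74, 0.9, -8.22, 0.02, 0.11]
[0.0, 0.13, -1.85, 0.64, -8.22, 0.02, 0.11]
[0.0, 0.12, -1.92, 0.37, -8.22, 0.02, 0.11]
[0.0, 0.12, -1.96, 0.09, -8.22, 0.02, 0.11]
[0.0, 0.12, -1.95, -0.19, -8.22, 0.02, 0.11]
[0.0, 0.11, -1.9, -0.47, -8.22, 0.02, 0.11]
[0.0, 0.11, -1.82, -0.73, -8.22, 0.02, 0.11]
[0.0, 0.11, -1.69, -0.99, -8.22, 0.02, 0.11]
[0.0, 0.1, -1.54, -1.22, -8.22, 0.02, 0.11]
scene 76 [0.62113477 0.19347196 0.14406441] ((0.622116208076477, 0.19246017932891846), (0.02271328493952751, 0.0148297855630517), 68.7072525024414)
side 46 [0.62223115 0.1987396  0.14328933] ((0.6226555109024048, 0.19733567535877228), (0.021531250327825546, 0.012863514944911003), 81.10572814941406)
wrist 46 [0.6277869  0.20120167 0.14361147] ((0.6250385046005249, 0.19527502357959747), (0.01764344982802868, 0.00962116103619337), 76.62139129638672)
```

View pics/crop10.png

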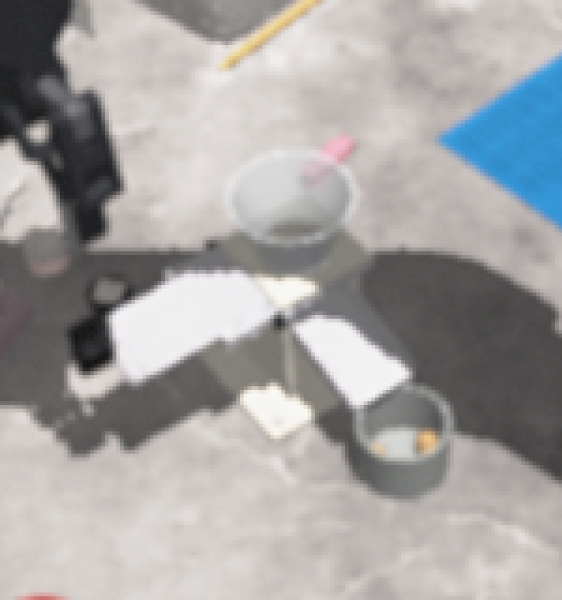

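View pics/wrist_10.png

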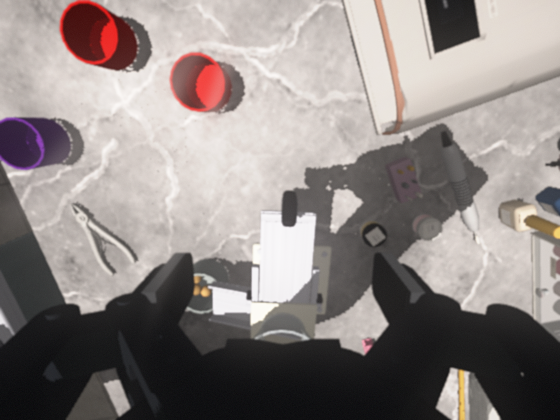

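```bash
python3 -m creep '[0,0.1,-1.4,1.4,-8.2,0,0.4, 0,0.1,-1.6,1.1,-8.2,0,0.4, 0,0.1,-1.7,0.9,-8.2,0,0.4, 0,0.1,-1.8,0.6,-8.2,0,0, 0,0.1,-1.9,0.4,-8.2,0,0]'>/dev/null; python3 -m creep '[0,0.1,-2,0.1,-8.2,0,0, 0,0.1,-2,-0.2,-8.2,0,0, 0,0.1,-1.9,-0.5,-8.2,0,0, 0,0.1,-1.8,-0.7,-8.2,0,0, 0,0.1,-1.7,-1,-8.2,0,0]'>/dev/null; python3 plan.py 0 0.41 0.085 0.25 79;  python3 look.py 11 wrist scene >/dev/null;  python3 - <<'E'
from h import *
im=load('scene','11')[0]
cv2.imwrite('pics/crop11.png',cv2.resize(im[130:290,180:330],None,fx=3.75,fy=3.75,interpolation=3))
E
```

```text
t 12.4 pos [0.4489 0.0925 0.2396] yaw 74.22 tilt 0.73 F [-0.6 -1.3 -0.3] open 1.0 dist mm [-38.9  -7.5  10.4] rot [-4.78 -0.15  0.71] n 1
[0.0, -1.01, -1.79, -3.54, -4.78, -0.15, 0.71]
```

View pics/wrist_11.png

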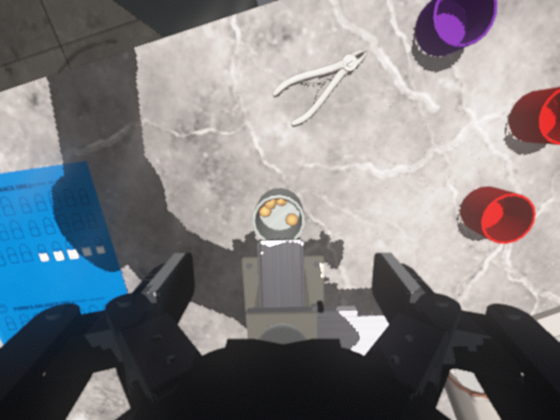

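View pics/crop11.png

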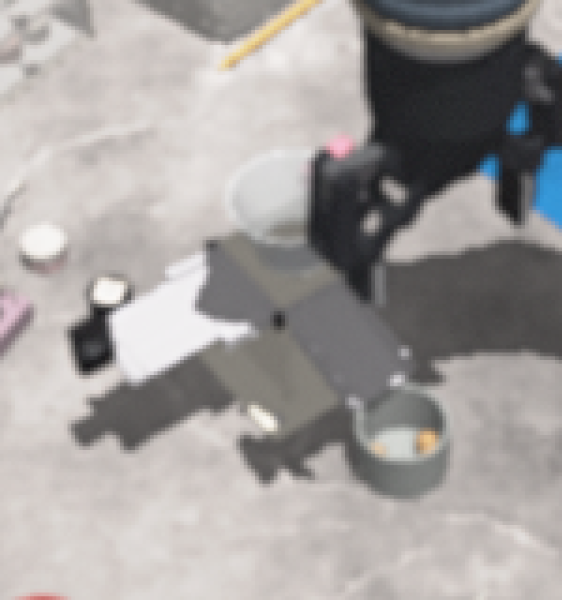

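Run:
```python
from h import *
L=load('wrist','11');im=L[0]
cv2.imwrite('pics/crop11w.png',cv2.resize(im[180:250,240:320],None,fx=8,fy=8,interpolation=3))
P=cloud(L)[180:260,240:320].reshape(-1,3);a=P[(P[:,2]>.043)&(P[:,2]<.051)];print('cup',circ(a[:,:2]),a.min(0),a.max(0))
```

```text
cup (array([0.48148545, 0.07452674]), np.float64(0.028035890696399206)) [0.45226297 0.04506757 0.04300417] [0.50908523 0.10394324 0.0504053 ]
```

View pics/crop11w.png

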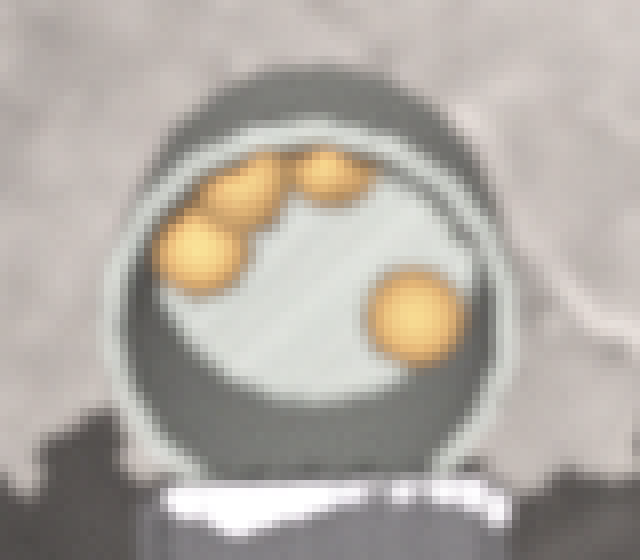

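All four beads are in the cup. Descending to regrasp.

```bash
python3 plan.py 0 0.435 0.085 0.14 79
```

```text
t 12.5 pos [0.4477 0.0911 0.2394] yaw 74.07 tilt 0.87 F [-0.1 -0.2  0.3] open 1.002 dist mm [-12.7  -6.1 -99.4] rot [-4.93 -0.23  0.84] n 3
[0.0, 3.32, -0.26, -0.34, -1.64, -0.08, 0.28]
[0.0, 3.32, -0.27, -0.35, -1.64, -0.08, 0.28]
[0.0, 3.31, -0.28, -0.36, -1.64, -0.08, 0.28]
```

```bash
python3 -m creep '[0,3.3,-0.3,-0.3,-2,0,0.4, 0,3.3,-0.3,-0.3,-2,0,0.4, 0,3.3,-0.3,-0.3,-1,0,0, 0,0,0,0,0,0,0]'>/dev/null; python3 plan.py 0 0.4805 0.075 0.06 79 3
```

```text
t 12.9 pos [0.4367 0.0854 0.1366] yaw 78.8 tilt 0.3 F [0.6 0.  0. ] open 1.003 dist mm [ 43.8 -10.4 -76.6] rot [-0.2  -0.22 -0.21] n 3
[0.0, 2.55, -0.07, 1.51, -0.07, -0.07, -0.07]
[0.0, 2.55, -0.07, 1.51, -0.07, -0.07, -0.07]
[0.0, 2.55, -0.06, 1.5, -0.07, -0.07, -0.07]
```

```bash
python3 -m creep '[0,2.5,-0.1,1.5,0,0,0, 0,2.5,-0.1,1.5,0,0,0, 0,2.4,-0.1,1.3,0,0,0, 0,1,0,0,0,0,0]'>/dev/null; python3 plan.py 0 0.4805 0.075 0.031 79 3
```

```text
t 13.3 pos [0.4833 0.0775 0.0533] yaw 78.47 tilt 0.36 F [-0.5 -0.2  0.6] open 1.0 dist mm [ -2.8  -2.5 -22.3] rot [-0.53  0.03 -0.36] n 1
[0.0, 2.23, -0.31, -0.23, -0.53, 0.03, -0.36]
```

```bash
python3 -m creep '[0,1,-0.3,-0.2,-0.5,0,-0.3, 0,0.8,0,0,0,0,0, 0,0.4,0,0,0,0,0]'>/dev/null; python3 plan.py 0 0.4805 0.075 0.031 79 3; python3 -m creep '[0.2,0,0,0,0,0,0, 0.6,0,0,0,0,0,0, 1,0,0,0,0,0,0, 1,0,0,0,0,0,0, 1,0,0,0,0,0,0]'; python3 -m creep '[1,0,0,0,0,0,0]'>/dev/null;python3 plan.py 1 0.43 0.085 0.033 79 3
```

```text
t 13.6 pos [0.4807 0.0763 0.0316] yaw 78.95 tilt 0.11 F [0.6 0.6 0.1] open 1.003 dist mm [-0.2 -1.3 -0.6] rot [-0.05  0.08 -0.08] n 1
[0.0, 0.06, -0.13, 0.01, -0.05, 0.08, -0.08]
time: 14.1
ee_pos: [0.4809, 0.0767, 0.0341]
tcp_rot: [[0.005, 0.191, 0.981], [0.001, 0.981, -0.191], [-1.0, 0.001, 0.004]]
wrist_force: [0.7, 0.2, -1.4]
opening: 0.688
t 14.2 pos [0.4809 0.0766 0.0342] yaw 78.95 tilt 0.28 F [ 0.6 -0.4 -0.9] open 0.688 dist mm [-50.9   8.4  -1.2] rot [-0.05  0.27 -0.08] n 2
[1.0, 0.05, -0.08, -2.58, -0.02, 0.13, -0.04]
[1.0, 0.06, -0.08, -2.58, -0.02, 0.13, -0.04]
```

```bash
python3 -m creep '[1,-0.2,0,-0.4,0,0,0, 1,0,0,-0.9,0,0,0, 1,0,0,-1.3,0,0,0, 1,0,0,-1.3,0,0,0, 1,0,0,-1.2,0,0,0]'; python3 look.py 12 wrist >/dev/null;python3 plan.py 1 0.45 0 0.12 30 3
```

```text
time: 14.7
ee_pos: [0.4281, 0.0868, 0.0361]
tcp_rot: [[0.005, 0.194, 0.981], [0.002, 0.981, -0.194], [-1.0, 0.003, 0.004]]
wrist_force: [0.1, 0.3, -0.9]
opening: 0.688
t 14.75 pos [0.4259 0.087  0.0361] yaw 78.91 tilt 0.19 F [-3.7  0.  -0.5] open 0.689 dist mm [ 24.1 -87.   83.9] rot [48.91  0.11 -0.17] n 6
[1.0, -1.4, -1.34, 0.68, 8.15, 0.02, -0.03]
[1.0, -1.4, -1.23, 0.86, 8.15, 0.02, -0.03]
[1.0, -1.4, -1.1, 1.03, 8.15, 0.02, -0.03]
[1.0, -1.4, -0.94, 1.17, 8.15, 0.02, -0.03]
[1.0, -1.4, -0.77, 1.29, 8.15, 0.02, -0.03]
[1.0, -1.4, -0.58, 1.39, 8.15, 0.02, -0.03]
```

View pics/wrist_12.png

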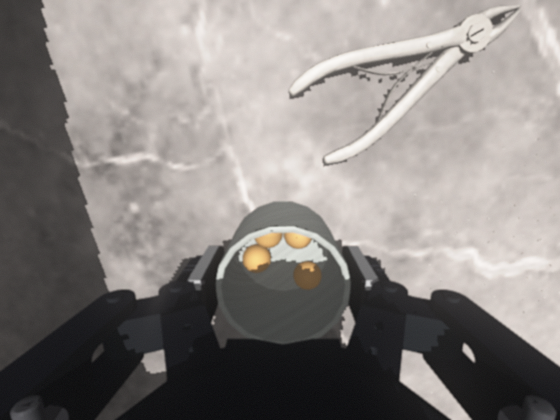

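Four beads are visible in the held cup, clear of the lip. Lifting and carrying to the sheet.

```bash
python3 -m creep '[1,-1,0,0,0,0,0, 1,-2,0,0,0,0,0, 1,-2,-0.8,0,0,0,0, 1,-1,-2,0,0,0,0, 1,0,-3,0.2,0,0,0]'>/dev/null;python3 plan.py 1 0.488 -0.262 0.09 79 3.2
```

```text
t 15.25 pos [0.4171 0.0333 0.1012] yaw 79.46 tilt 0.33 F [ 1.9 -0.4 -0.8] open 0.689 dist mm [  70.9 -295.3  -11.2] rot [ 0.46  0.19 -0.27] n 10
[1.0, 0.1, -2.77, 1.24, 0.05, 0.02, -0.03]
[1.0, 0.1, -2.77, 1.24, 0.05, 0.02, -0.03]
[1.0, 0.1, -2.77, 1.24, 0.05, 0.02, -0.03]
[1.0, 0.11, -2.77, 1.24, 0.05, 0.02, -0.03]
[1.0, 0.11, -2.77, 1.25, 0.05, 0.02, -0.03]
[1.0, 0.11, -2.77, 1.25, 0.05, 0.02, -0.03]
[1.0, 0.11, -2.77, 1.25, 0.05, 0.02, -0.03]
[1.0, 0.11, -2.77, 1.25, 0.05, 0.02, -0.03]
[1.0, 0.11, -2.77, 1.26, 0.05, 0.02, -0.03]
[1.0, 0.11, -2.76, 1.26, 0.05, 0.02, -0.03]
```

```bash
python3 -m creep '[1,0,-3,0.8,0,0,0, 1,0,-2.8,1.2,0.2,0,0, 1,0,-2.8,1.2,0.2,0,0, 1,0,-2.8,1.2,0,0,0, 1,0,-2.8,1.2,0,0,0]'>/dev/null;python3 plan.py 1 0.488 -0.262 0.09 79 3.2
```

```text
t 15.75 pos [ 0.4467 -0.1228  0.1058] yaw 79.16 tilt 0.5 F [-0.2  0.4 -1.2] open 0.688 dist mm [  41.3 -139.2  -15.8] rot [ 0.16  0.39 -0.3 ] n 5
[1.0, 0.31, -2.58, 1.33, 0.03, 0.08, -0.06]
[1.0, 0.31, -2.58, 1.33, 0.03, 0.08, -0.06]
[1.0, 0.31, -2.58, 1.34, 0.03, 0.08, -0.06]
[1.0, 0.31, -2.58, 1.34, 0.03, 0.08, -0.06]
[1.0, 0.31, -2.58, 1.34, 0.03, 0.08, -0.06]
```

```bash
python3 -m creep '[1,0.3,-2.8,1.3,0.1,0.2,-0.2, 1,0.5,-2.8,1.3,0.1,0.2,-0.1, 1,0.6,-2.6,1.3,0,0,0, 1,0.8,-2,1,0,0,0, 1,0.5,-1,0.5,0,0,0]'>/dev/null;python3 -m creep '[1,0.5,0,0,0,0,0]'>/dev/null;python3 plan.py 1 0.488 -0.262 0.038 79 3.2;python3 look.py 13 scene wrist>/dev/null
```

```text
t 16.35 pos [ 0.4799 -0.2545  0.0775] yaw 78.41 tilt 0.19 F [-0.3  0.3 -1. ] open 0.69 dist mm [  8.1  -7.5 -39.5] rot [-0.59  0.19 -0.04] n 2
[1.0, 1.98, -0.29, 0.47, -0.29, 0.09, -0.02]
[1.0, 1.97, -0.29, 0.47, -0.29, 0.09, -0.02]
```

View pics/scene_13.png

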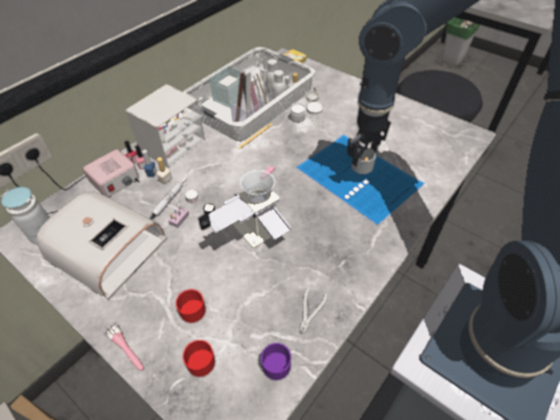

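View pics/wrist_13.png

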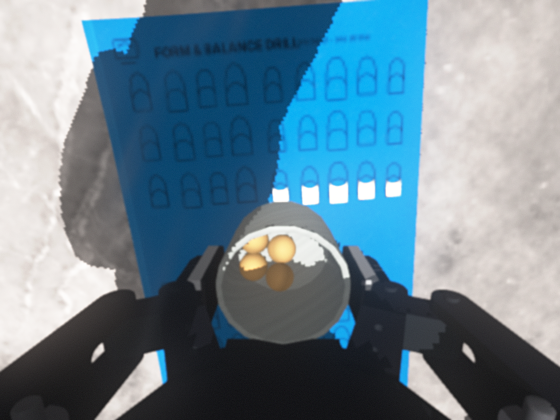

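```bash
python3 -m creep '[1,1.5,-0.3,0.4,-0.3,0.2,0, 1,1.5,-0.2,0.3,0,0,0, 1,0.8,0,0,0,0,0, 1,0.2,0,0,0,0,0]';python3 plan.py 1 0.488 -0.262 0.0355 79 3.2
```

```text
time: 16.85
ee_pos: [0.486, -0.2548, 0.0346]
tcp_rot: [[-0.001, 0.187, 0.982], [0.003, 0.982, -0.187], [-1.0, 0.003, -0.002]]
wrist_force: [-2.0, 0.7, 7.4]
opening: 0.687
t 16.85 pos [ 0.486  -0.2548  0.0346] yaw 79.23 tilt 0.19 F [-2.   0.7  7.4] open 0.687 dist mm [ 2.  -7.2  0.9] rot [ 0.23 -0.11 -0.15] n 1
[1.0, -0.09, -0.67, 0.33, 0.23, -0.11, -0.15]
```

Contact with the sheet shows as an upward force of 7 N. Releasing and withdrawing straight up.

```bash
python3 -m creep '[0.7,0,0,0,0,0,0, 0.4,0,0,0,0,0,0, 0.2,0,0,0,0,0,0, 0,0,0,0,0,0,0, 0,0,0,0,0,0,0]'>/dev/null; python3 -m creep '[0,-1.5,0,0,0,0,0, 0,-3,0,0,0,0,0, 0,-4,0,0,0,0,0, 0,-4,0,-1,0,0,0, 0,-4,0,-3,0,0,0]'; python3 look.py 14 scene side wrist>/dev/null
python3 - <<'E'
from h import *
for n in('scene','side','wrist'):
    L=load(n,'14');P=cloud(L);r=(P[...,2]>.044)&(P[...,2]<.053)&(np.hypot(P[...,0]-.486,P[...,1]+.255)<.045);print(n,circ(P[r][:,:2]),r.sum(),P[r][:,2].max())
E
```

```text
time: 17.85
ee_pos: [0.4481, -0.2446, 0.2034]
tcp_rot: [[-0.007, 0.181, 0.984], [0.009, 0.984, -0.181], [-1.0, 0.008, -0.008]]
wrist_force: [0.2, -1.1, 1.4]
opening: 0.997
scene (array([ 0.48802756, -0.25364703]), np.float64(0.028154592573361455)) 104 0.05238808572217679
side (array([ 0.48860204, -0.25124184]), np.float64(0.028578392903531334)) 84 0.0526651068398275
wrist (array([ 0.48697598, -0.25559937]), np.float64(0.028101407543546116)) 665 0.05277166751105261
```

View pics/wrist_14.png

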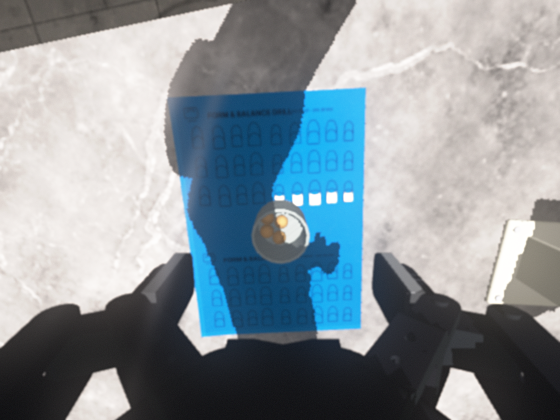

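View pics/side_14.png

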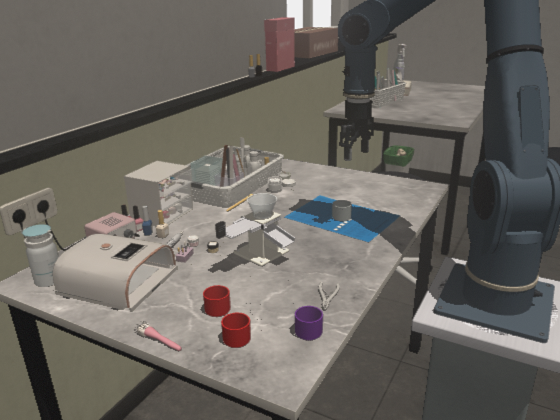

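View pics/scene_14.png

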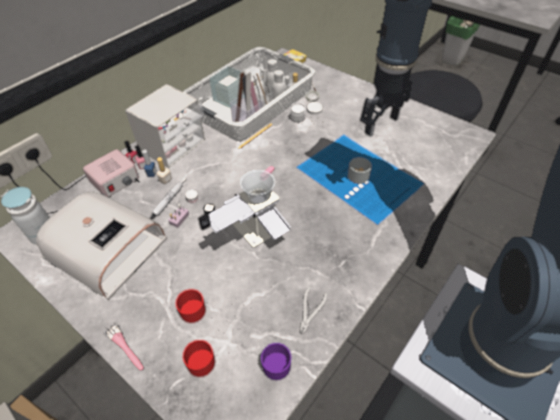

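The cup stands mid-sheet at wrist pixel (280,230), and the gate is still out. One last bead count from the same picture.

Run:
```python
from h import *
cv2.imwrite('pics/crop14.png',cv2.resize(load('wrist','14')[0][190:275,240:330],None,fx=6,fy=6,interpolation=3))
for n in('scene','side'):
    L=load(n,'14');P=cloud(L);im=L[0]
    b=(P[...,2]>.135)&(P[...,2]<.153)&(im.max(2)<70)&(abs(P[...,0]-.622)<.03)&(abs(P[...,1]-.196)<.035);print(n,P[b].mean(0))
```

```text
scene [0.61985794 0.19271751 0.14382156]
side [0.62182178 0.19920912 0.14243681]
```

View pics/crop14.png

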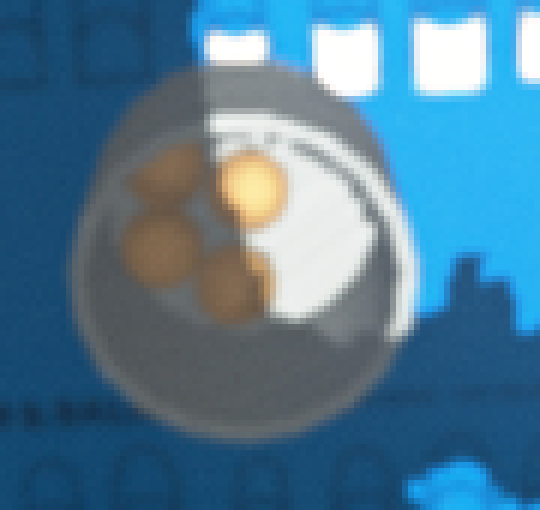

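Four beads are in the cup and the gate is out, so I'm handing in.

```bash
python3 -c "
from bench import arm
print(arm.sign_off())"
```

```text
the job is handed in; nothing more can be done
None
```

The job is done and handed in at about 18 s of the 72 s allowed; sign-off gives no verdict. I stood the steel cup under the chute's lip and drew the gate until a pull of about 28 N no longer moved it. All four beads ran into the cup, and I then carried it to the blue sheet, set it down and let go.

**Last checks:**
- **Cup:** it stands upright about 8 mm from the sheet's centre. The three cameras agree on its position to about 4 mm.
- **Beads:** all four are visible inside the cup.
- **Gate:** the handle is still where the pull ended, about 57 mm from where it started. The scene and side views disagree by about 6 mm on its exact place, so the end-stop evidence is the pull force, not the pictures.
- **Other things:** they look unmoved in the final pictures, but I did not measure them.

No check failed.

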